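# Take the grinding cup off the mill and let it drain

## Task

Press the mill's red release button all the way in (it stays in), then twist the blue-handled grinding cup a quarter turn counterclockwise in its mount and lift it straight off. Set it mouth down, flat on the upper half of the free lane of the sloping drain shelf before letting go, so that it slides down and stands against the stop. Leave the green-handled cup and everything else on the bench where they are.

Things in the scene. Friction and masses are not known exactly. Their poses are not given: they have to be found in the camera images.
- cup: Grinding cup to take off: steel, mouth down, 55 mm across, 40 mm tall, about 0.25 kg, blue grip bar on its closed top. Origin: centre of the mouth plane; z: axis, out of the closed top. At the mouth two lugs (20 mm wide, 5 mm thick, to 36 mm from the axis) point to +y and -y. At the start it stands on the mount's face, axes parallel to the mount's within some degrees, 2 to 3 mm sideways play.
- cup_grip (a point): Centre of the cup's blue grip bar, on the cup's axis 54 mm from the mouth plane. The bar stands 40 to 68 mm from the mouth plane, is 24 mm thick along the cup's x and 52 mm long along its y.
- mount: Bayonet mount on the mill's sloping face. Origin: its centre, on the face, 130 mm above the bench. z: out of the face, 25 degrees from vertical (leaning to -x at yaw 0); x: up the slope; y: level. Two keepers (+y, -y sides), reaching 46 mm from the axis and 11.5 mm above the face, hook over the cup's lugs. A centre boss 41 mm across, 9 mm high, enters the cup's mouth.
- mill: The mill, fixed: cream housing on a 200 x 180 mm foot; its sloping top face is 150 x 175 mm. Origin: under the mount's centre, on the bench. Bayonet: with the release in, the cup turns easily, counterclockwise looking down on its bar (positive about the mount's z), up to a stop at about 95 degrees; it is free to lift along z from about 70 degrees on. Clockwise is blocked.
- release (a joint): Red release button, round, 25 mm across, on the sloping face 82 mm beside the mount's centre (its +y side). 0 = out (locked), 0.010 m = fully in. Moves along the mount's -z against about 4 N of friction; it has no spring and stays where it is pushed. It unlocks when at least 8.5 mm in.
- release_top (a point): Centre of the top of the red release button, 18 mm above the sloping face when out; moves with the button.
- ramp: Sloping drain shelf, two lanes. Origin: at the foot of the upright stop plate (lower end), midway between the lanes, on the sliding surface. x: up the slope (25 degrees, falling to -x at yaw 0); z: out of the surface; y: level, across. Surface 270 mm long; lanes 88 mm wide, centred at y = +50 mm (free) and -50 mm (taken); rails 15 mm high. Stop plate: 45 mm high, its face at x = 0.
- rack: Fixed stand of the drain shelf, foot 260 x 210 mm; origin at its centre on the bench. The shelf's surface is 24 mm above the bench at the stop and 138 mm at its top. It is slippery: a cup let go on it slides down by itself and stays on its mouth.
- lane_top (a point): Point on the sliding surface in the middle of the free lane, 190 mm up-slope of the stop plate: a good place for the cup's mouth centre.
- lane_stop (a point): Foot of the stop plate in the middle of the free lane. A cup resting against the plate has its mouth centre 27 to 38 mm up-slope of here.
- cup_drained: A second cup of the same shape with a green grip bar, standing at the stop of the other lane. Leave alone. Origin: mouth centre, z out of its closed top.
- jar: Bystander, leave alone: white jar with a yellow cap, 100 mm across, 150 mm high. Origin: centre of its underside.
- cylinder_blue: Bystander, leave alone: measuring cylinder with a round blue foot, 250 mm high, 84 mm foot. Origin: centre of its underside.
- cylinder_red: Bystander, leave alone: measuring cylinder with a round red foot, 210 mm high, 84 mm foot. Origin: centre of its underside.
- pan: Bystander, leave alone: open aluminium loaf pan 170 x 90 x 45 mm. Origin: centre of its underside.
- yellow_lid: Bystander, leave alone: loose yellow jar lid, disc 84 mm across, 14 mm high. Origin: centre of its underside.
- spatula: Bystander, leave alone: spatula, 200 mm long, lying flat. Origin: centre of its underside (handle to -x).
- flask: Bystander, leave alone: small amber bottle 56 mm across, 120 mm high. Origin: centre of its underside.
Things that resemble listed ones, but are neither listed nor needed, are in the scene too. Leave any yellow look-alike of the cup alone.

How it is judged:
By the outcome, as a careful person would: the job done as asked, in the order asked, and still so for the second after the job is handed in, with the robot touching nothing.
It also fails if it takes over 64 s, if anything falls off the work surface, if the arm or the gripper's body presses on something with over 40 N, if the wrist force passes 120 N, or if a joint passes its speed limit or range.

## Robot

A 6-joint arm with a two-finger parallel gripper is mounted at the origin on the work surface. World frame = base frame: x ahead of the robot, y to its left, z up, the work surface at z = 0. Lengths are in m, angles in rad, forces in N, time in s.
With the tool pointing down it reaches from about 0.25 to 0.725 m from the base axis. Payload 4 kg.
Tool frame: the origin (TCP) lies midway between the tips of the shut fingers; the grasp point (between the pads) lies r.grasp_offset behind it (r.grasp_offset is the distance from the TCP to the grasp point, in m); z points along the fingers, y is the line along which they close (so a half turn about z gives the same grasp; the last joint's range is limited). The gripper opens to 85 mm and grips with 20 to 120 N. Pads are 22 mm wide; open, the fingers measure 114 mm over their backs; the gripper's body (76 mm by 85 mm) begins 54 mm behind the grasp point. The pads swing forward as they close: fully open they stand 13 mm farther back than shut.
Start: joints at [-1.217, 0.241, 0.005, 1.335, 0, 1.571], TCP at [0.173, -0.469, 0.206] pointing down, gripper open.
Joint ranges: [-2.72, 2.72], [-1.05, 1.87], [-1.09, 1.28], [-1.99, 2.15], [-1.42, 1.44], [-3.14, 3.14]. Speed limits (rad/s): [2.79, 2.79, 3.14, 3.14, 3.14, 3.14].

## Interface

Orientations are given as a rotation vector (axis times angle).
In Python, from bench import r, cams, sign_off gives the robot as it stands.
- The arm moves only by the tool carry_out, never from a script. Its argument "steps" is one flat list of numbers, 7 for each row, row after row: the shift along the tool's x, y, z normalised to -1 to 1, where 1 is 0.6 m, then the turn, a rotation vector about the tool's x, y, z normalised to -1 to 1, where 1 is pi rad, then the opening, from 0 (shut) to 1 (fully open). In form: [tx, ty, tz, rx, ry, rz, fingers, tx, ty, tz, rx, ry, rz, fingers, ...]. A call has 1 to 20 rows; each row shifts and turns the commanded pose from where the row before left it, along the tool's axes as they then stand; what a row does not reach is not made up. A row lasts 1/10 s, in which the tool goes at most 50 mm and 8.59 degrees, less where a joint would pass 70% of its speed; a pose out of reach is approached as far as the arm can. A call with a number of a shift or a turn outside -1 to 1 is refused whole. A call with a gripper value outside its range is refused whole. The fingers move at their own pace and stop on an object; the grip force is fixed at half the most. Time passes only in rows, so rows that do not move let the fingers close. It gives the time, the measured TCP pose, the force, the opening and the grip force at its end, in the units of the state.
- r.state(): the state, without advancing time (a new reading comes with each control period).
- cams.snapshot(name): name is "scene" or "top" or "wrist"; returns a dict with "img" (384x512x3 uint8, red, green, blue), "z_map" (384x512 float32, m along the optical axis (not along the pixel's ray), 0 where there is no reading), "fx", "fy", "cx", "cy" (pixels), "origin" and "orientation" of the camera in the world. Camera axes: x right, y down, z forward; pixel columns grow to the right and rows downward; lengths in m; the calibration is good to about 2 mm. The wrist camera is an equidistant fisheye: a pixel r from the principal point sees the ray r / f radians off the axis. A picture is of the moment at which its call begins.
- sign_off(): hands the job in; it is judged then, once.
The state is a dict: "t": time; "joints": joint angles; "qd": joint speeds; "joint_efforts": joint torques, N m; "tcp_pos": TCP position; "ee_rot": TCP orientation; "ft_force": force on the tool from outside, world axes, zero at the start; "wrist_torque": the same for the moment, N m; "opening": opening from 0.0 (shut) to 1.0 (fully open); "finger_force": force on a finger pad.
Only numpy, scipy, OpenCV 4.12 (cv2) and the standard library are available. Lean on these libraries where they do the work, as an engineer would, in place of code of your own. Each camera call takes 0.05 s, during which the arm holds its last target. There are 200 camera calls.

## Working session

There is one attempt and no reset: what is moved stays moved. The work goes in short steps, Python scripts to look and compute and a tool call to move; the robot and the scene stay as the last step left them, time stands still between calls to the robot, and variables do not carry over. Pictures are saved under pics/ and viewed, at most 10 in all, crops included, and the job is handed in when it is done.

Besides the shell and the picture viewer there is one more tool, called after "Emit:" by a JSON object that holds its "name" and its "arguments", one argument or row to a line. carry_out: Moves the arm, as the interface text tells. Its arguments: {"type":"object","properties":{"steps":{"type":"array","items":{"type":"number","minimum":-1,"maximum":1}}},"required":["steps"]}

```bash
mkdir -p pics; ls; python3 - <<'E'
from bench import r,cams
import cv2,numpy as np
print(r.state(), r.grasp_offset)
for n in ("scene","top"):
    s=cams.snapshot(n); np.savez(n+".npz",**s)
    cv2.imwrite(f"pics/{n}0.png",cv2.resize(s["img"][:,:,::-1],(800,600)))
    print(n,s["fx"],s["fy"],s["cx"],s["cy"],s["origin"],s["orientation"])
E
```

```text
pics
{'t': 0.0, 'joints': array([-1.21697164e+00,  2.41452611e-01,  3.71185424e-03,  1.33516648e+00,
        2.91120199e-05,  1.57079126e+00]), 'qd': array([ 0.0009617 ,  0.00076629,  0.0009808 ,  0.00045677, -0.00138417,
       -0.00119472]), 'joint_efforts': array([ 1.05229479e-03, -3.72318041e+01,  2.52407509e+01,  1.69137883e-02,
        2.87969206e-04, -1.91603490e-06]), 'tcp_pos': array([ 0.17301785, -0.46838717,  0.20508848]), 'ee_rot': array([-3.09050599e+00, -5.52533060e-01,  5.38172042e-04]), 'ft_force': array([-0.27555834,  0.59381598,  0.2052088 ]), 'wrist_torque': array([0.01093678, 0.03779265, 0.02720787]), 'finger_force': 0.0, 'opening': 1.0006821330736406} 0.0187
scene 456.852924688133 456.852924688133 252.72332820768966 192.3978655204219 [ 1.19448913 -0.50865986  1.40118698] [-2.3453484  -1.11797412  0.31889993]
top 382.390029404199 382.390029404199 255.8486017419627 193.00203844873377 [ 0.36539032 -0.01228543  1.25826652] [-2.11429326  2.11400466 -0.15791604]
```

View pics/scene0.png

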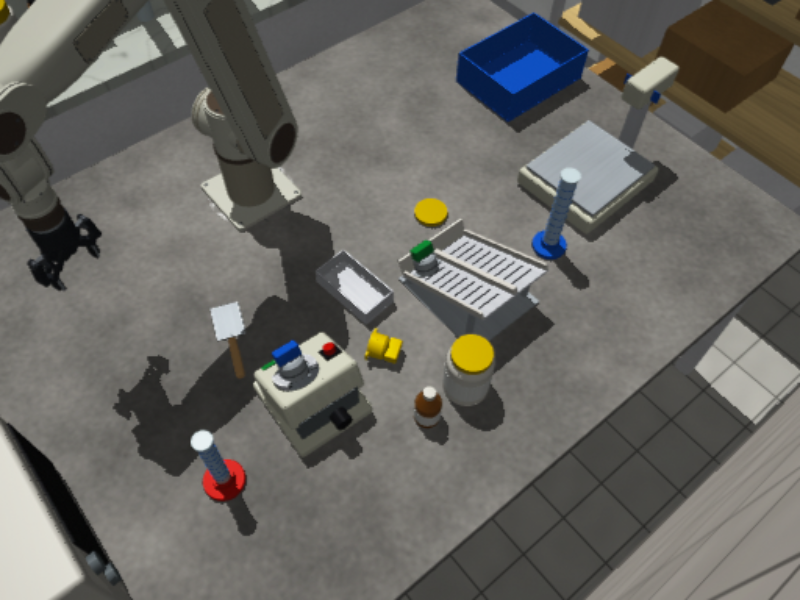

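View pics/top0.png

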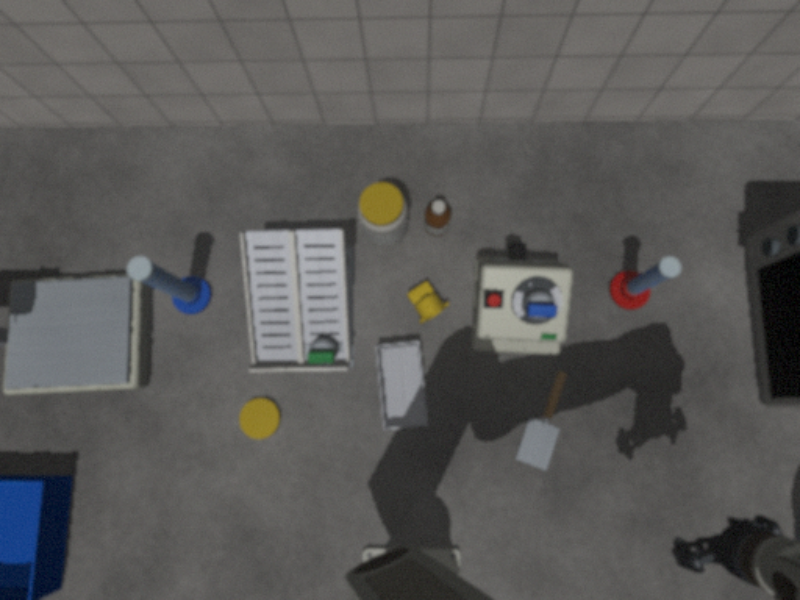

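Scene picture: blue-handled cup on the mill at (287,352), red button (328,348), and the green cup on the shelf's taken lane at (422,250). A yellow look-alike lies on the bench at (383,347). The top picture shows the free lane as the left one, x≈250-297.

```bash
cat > h.py <<'E'
import numpy as np, cv2
from scipy.spatial.transform import Rotation as R
def cloud(s, fish=False):
    z=s["z_map"]; v,u=np.mgrid[:z.shape[0],:z.shape[1]].astype(float)
    x=(u-s["cx"])/s["fx"]; y=(v-s["cy"])/s["fy"]
    if fish:
        th=np.hypot(x,y); k=np.tan(th)/np.maximum(th,1e-9); x,y=x*k,y*k
    P=np.stack([x*z,y*z,z],-1)@R.from_rotvec(s["orientation"]).as_matrix().T+s["origin"]
    P[z<=0]=np.nan
    return P
def hue(s,lo,hi,smin=120,vmin=40):
    h=cv2.cvtColor(s["img"],cv2.COLOR_RGB2HSV)
    if lo>hi: m=(h[...,0]>=lo)|(h[...,0]<=hi)
    else: m=(h[...,0]>=lo)&(h[...,0]<=hi)
    return m&(h[...,1]>=smin)&(h[...,2]>=vmin)
def plane(p,tol=.003,n=300):
    g=np.random.default_rng(0);best=None
    for _ in range(n):
        a=p[g.choice(len(p),3,False)];nn=np.cross(a[1]-a[0],a[2]-a[0]);l=np.linalg.norm(nn)
        if l<1e-8: continue
        nn/=l;i=abs((p-a[0])@nn)<tol
        if best is None or i.sum()>best.sum(): best=i
    q=p[best];c=q.mean(0);nn=np.linalg.svd(q-c,full_matrices=False)[2][2]
    return c,nn*np.sign(nn[2]),best
E
python3 - <<'E'
from h import *
for n in ("scene","top"):
    s=dict(np.load(n+".npz")); P=cloud(s); np.set_printoptions(precision=4,suppress=True)
    print(n)
    near=lambda m,x0,x1,y0,y1,z0,z1: m&(P[...,0]>x0)&(P[...,0]<x1)&(P[...,1]>y0)&(P[...,1]<y1)&(P[...,2]>z0)&(P[...,2]<z1)
    for nm,m in (("blue",hue(s,105,130)),("red",hue(s,170,8)),("green",hue(s,50,80))):
        for reg,b in (("mill",(.35,.7,-.45,-.1,.08,.3)),("ramp",(.3,.75,.05,.4,.02,.3))):
            q=P[near(m,*b)]
            if len(q)>5: print(nm,reg,len(q),np.median(q,0),q.min(0),q.max(0))
    for reg,b in (("mill",(.4,.62,-.38,-.12,.09,.19)),("ramp",(.3,.75,.08,.36,.01,.2))):
        q=P[near(np.ones(P.shape[:2],bool),*b)]
        c,nn,i=plane(q); print(reg,len(q),i.sum(),c,nn,"tilt",np.degrees(np.arccos(nn[2])),"yaw",np.degrees(np.arctan2(-nn[1],-nn[0])))
        qi=q[i]; ax=-nn*nn[2]; ax[2]+=1; ax/=np.linalg.norm(ax); ay=np.cross(nn,ax)
        a=(qi-c)@ax;bb=(qi-c)@ay; rect=cv2.minAreaRect(np.c_[a,bb].astype(np.float32)); print("rect",rect, np.percentile(a,[1,99]),np.percentile(bb,[1,99]))
E
```

```text
scene
blue mill 189 [ 0.5538 -0.2408  0.1887] [ 0.5308 -0.4494  0.092 ] [ 0.627  -0.2134  0.2003]
red mill 59 [ 0.5754 -0.1585  0.1453] [ 0.5535 -0.4466  0.0963] [ 0.6247 -0.1387  0.1545]
green mill 23 [ 0.5062 -0.2661  0.1035] [ 0.4992 -0.2814  0.0953] [ 0.5122 -0.2525  0.1094]
green ramp 119 [0.4767 0.1738 0.0957] [0.4568 0.1495 0.0766] [0.4871 0.2027 0.1077]
mill 1456 716 [ 0.5707 -0.2228  0.1297] [-0.4327  0.0196  0.9013] tilt 25.66853899434122 yaw -2.596502244060292
rect ((-0.011330977082252502, 0.0034337416291236877), (0.1352797895669937, 0.1715749055147171), 1.3839792013168335) [-0.0753  0.0554] [-0.0799  0.087 ]
ramp 3900 1656 [0.6076 0.2312 0.091 ] [-0.4145 -0.0075  0.91  ] tilt 24.491331511763164 yaw 1.0344678249832433
rect ((-0.00496925413608551, -0.02826353907585144), (0.3145114481449127, 0.2512347996234894), 0.16385938227176666) [-0.1568  0.1169] [-0.1037  0.0941]
top
blue mill 143 [ 0.5436 -0.2361  0.1907] [ 0.5324 -0.2602  0.18  ] [ 0.5568 -0.211   0.1961]
red mill 62 [ 0.5704 -0.1556  0.1452] [ 0.5605 -0.1694  0.1291] [ 0.5834 -0.1438  0.1527]
green mill 7 [ 0.5062 -0.2659  0.1025] [ 0.506  -0.2737  0.0979] [ 0.5068 -0.2558  0.1043]
green ramp 81 [0.4671 0.1775 0.0986] [0.4581 0.1557 0.0901] [0.4765 0.1991 0.1054]
mill 2456 1455 [ 0.5594 -0.2126  0.1229] [-0.4318  0.0175  0.9018] tilt 25.60696561237026 yaw -2.3158782381905487
rect ((-0.0007422417402267456, -0.0014584288001060486), (0.13777759671211243, 0.17151111364364624), 0.6045822501182556) [-0.067   0.0674] [-0.0855  0.0812]
ramp 6498 3414 [0.598  0.2365 0.0853] [-0.4229  0.0014  0.9062] tilt 25.016296117535333 yaw -0.19389621265972984
rect ((0.007600277662277222, -0.032601431012153625), (0.3097230792045593, 0.24824051558971405), 1.002388834953308) [-0.1443  0.1227] [-0.103   0.0893]
```

```bash
cat >> h.py <<'E'
from scipy.linalg import fractional_matrix_power as fmp
def T(p,Rm):
    t=np.eye(4);t[:3,:3]=Rm;t[:3,3]=p;return t
def frame(o,yaw,tilt=25):   # slope frame: x up-slope, z normal
    return T(o,(R.from_euler('z',yaw,degrees=True)*R.from_euler('y',-tilt,degrees=True)).as_matrix())
TOOL=np.array([[0,1,0],[1,0,0],[0,0,-1.]])   # tool x=my, y=mx, z=-mz
def tool(F,x,y,z,ang=0):  # tool pose at frame point, turned ccw by ang about frame z
    return F@T([x,y,z],R.from_euler('z',ang,degrees=True).as_matrix()@TOOL)
def cur(st): return T(st["tcp_pos"],R.from_rotvec(st["ee_rot"]).as_matrix())
def rows(A,B,n):
    D=np.real(fmp(np.linalg.inv(A)@B,1/n)); rv=R.from_matrix(D[:3,:3]).as_rotvec()
    print(n,"rows of",np.round(np.r_[D[:3,3]/.6,rv/np.pi],4).tolist(),"| mm",np.round(D[:3,3]*1e3,1),"deg",np.round(np.degrees(rv),2))
    return D
M=frame([.572,-.237,.130],-3)
E
python3 - <<'E'
from h import *
from bench import r
A=cur(r.state())@T([0,0,-.16],np.eye(3)); B=tool(M,0.0,.04,.19); print(B[:3,3])
rows(A,B,12)
E
```

```text
[ 0.49390601 -0.19285237  0.30219848]
12 rows of [0.0603, 0.0086, 0.0134, -0.0103, 0.0067, -0.0304] | mm [36.2  5.2  8.1] deg [-1.85  1.21 -5.47]
```

Emit:
{"name": "carry_out", "arguments": {
  "steps": [0, 0, -0.0667, 0, 0, 0, 1, 0, 0, -0.0667, 0, 0, 0, 1, 0, 0, -0.0667, 0, 0, 0, 1, 0, 0, -0.0667, 0, 0, 0, 1, 0.0603, 0.0086, 0.0134, -0.0103, 0.0067, -0.0304, 1, 0.0603, 0.0086, 0.0134, -0.0103, 0.0067, -0.0304, 1, 0.0603, 0.0086, 0.0134, -0.0103, 0.0067, -0.0304, 1, 0.0603, 0.0086, 0.0134, -0.0103, 0.0067, -0.0304, 1, 0.0603, 0.0086, 0.0134, -0.0103, 0.0067, -0.0304, 1, 0.0603, 0.0086, 0.0134, -0.0103, 0.0067, -0.0304, 1, 0.0603, 0.0086, 0.0134, -0.0103, 0.0067, -0.0304, 1, 0.0603, 0.0086, 0.0134, -0.0103, 0.0067, -0.0304, 1, 0.0603, 0.0086, 0.0134, -0.0103, 0.0067, -0.0304, 1, 0.0603, 0.0086, 0.0134, -0.0103, 0.0067, -0.0304, 1, 0.0603, 0.0086, 0.0134, -0.0103, 0.0067, -0.0304, 1, 0.0603, 0.0086, 0.0134, -0.0103, 0.0067, -0.0304, 1]
}}

```text
t: 1.7
tcp_pos: [0.4943, -0.1918, 0.3022]
ee_rot: [2.02, 1.927, 0.426]
ft_force: [0.6, -0.7, -0.0]
opening: 1.004
finger_force: 0.0
```

Emit:
{"name": "carry_out", "arguments": {
  "steps": [0, 0, 0, 0, 0, 0, 0, 0, 0, 0, 0, 0, 0, 0]
}}

```text
t: 1.9
tcp_pos: [0.4936, -0.1926, 0.3025]
ee_rot: [2.024, 1.924, 0.424]
ft_force: [-0.7, 0.2, -0.5]
opening: 0.695
finger_force: 0.0
```

```bash
python3 - <<'E'
from h import *
from bench import r,cams
s=cams.snapshot("wrist"); np.savez("w1.npz",**s); st=r.state()
np.set_printoptions(precision=4,suppress=True)
cv2.imwrite("pics/w1.png",cv2.resize(s["img"][:,:,::-1],(800,600)))
print(st["t"],st["tcp_pos"],st["joints"],st["opening"]); print(s["fx"],s["origin"],s["orientation"],np.nanmax(s["z_map"]))
print(np.linalg.inv(tool(M,0.0,.04,.19))@cur(st))
E
```

```text
1.95 [ 0.4939 -0.1935  0.3029] [-0.4814 -0.0588 -0.1792  1.0474  0.1748  1.1769] 0.6062622266020974
297.3186396354542 [ 0.4273 -0.1067  0.4548] [ 2.7377 -0.1688  0.5951] 1.3361187
[[ 1.      0.0012 -0.0025 -0.0007]
 [-0.0012  1.      0.001   0.0003]
 [ 0.0025 -0.001   1.     -0.0007]
 [ 0.      0.      0.      1.    ]]
```

View pics/w1.png

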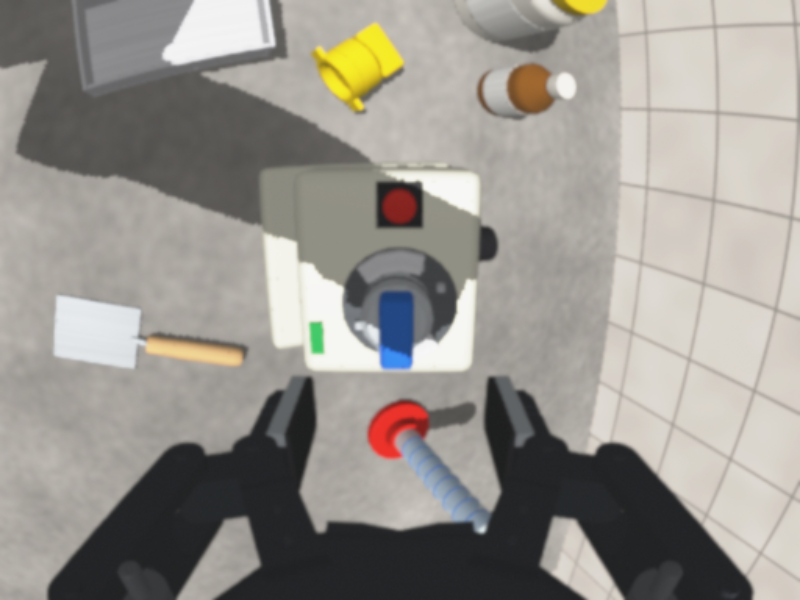

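Wrist picture: the blue bar on the mill's mount is at (396,328) and the red button at (400,206), with the yellow look-alike lying at (358,66). There are three cup-like things: blue bar on the mill (396,328), green bar on the shelf (scene 422,250), and yellow on the bench. Only the blue one is mounted and blue-handled, so it is the one meant; a crop will confirm it.

```bash
python3 - <<'E'
from h import *
s=dict(np.load("w1.npz")); P=cloud(s,True); np.set_printoptions(precision=4,suppress=True)
im=s["img"][90:245,155:325,::-1]; cv2.imwrite("pics/w1c.png",cv2.resize(im,None,fx=3.5,fy=3.5,interpolation=cv2.INTER_CUBIC))
Q=(P-M[:3,3])@M[:3,:3]   # in mount guess frame
near=(abs(Q[...,0])<.08)&(Q[...,1]>-.08)&(Q[...,1]<.13)
b=hue(s,105,130,100,30)&near&(Q[...,2]>.03); red=hue(s,170,8,100,30)&near
top=b&(Q[...,2]>.06); print("bar top",top.sum(),np.median(Q[top],0),cv2.minAreaRect(Q[top][:,:2].astype(np.float32)*1000))
k=red&(Q[...,2]>.01); q=Q[k]; print("button",k.sum(),np.median(q,0),cv2.minEnclosingCircle(q[:,:2].astype(np.float32)*1000))
f=near&(abs(Q[...,2])<.008); c,n,i=plane(Q[f]); print("face",f.sum(),i.sum(),c,n); print("z of face at 0:",(c@n)/n[2])
qi=Q[f][i]; print("rect",cv2.minAreaRect(qi[:,:2].astype(np.float32)*1000))
# keeper ring: dark pts at 3..14 mm height near centre
ring=near&(Q[...,2]>.006)&(Q[...,2]<.013)&(np.hypot(Q[...,0],Q[...,1])<.06); print("keepers",ring.sum(),cv2.minEnclosingCircle(Q[ring][:,:2].astype(np.float32)*1000),Q[ring].min(0),Q[ring].max(0))
cupt=near&(Q[...,2]>.036)&(Q[...,2]<.044)&~b&(np.hypot(Q[...,0],Q[...,1])<.035); print("cup top",cupt.sum(),np.median(Q[cupt],0),cv2.minEnclosingCircle(Q[cupt][:,:2].astype(np.float32)*1000))
E
```

```text
bar top 926 [-0.0025  0.0001  0.0683] ((-2.0652217864990234, -2.8541297912597656), (49.57122039794922, 22.547510147094727), 89.6841049194336)
button 376 [-0.0008  0.078   0.0184] ((-0.4317781329154968, 77.8858413696289), 12.66143798828125)
face 11090 10019 [-0.0108  0.0279 -0.0002] [0.004  0.0024 1.    ]
z of face at 0: -0.00020436111014765168
rect ((-8.568992614746094, 17.470977783203125), (142.95762634277344, 170.2095947265625), 0.05025317519903183)
keepers 756 ((-0.3011224865913391, -4.247076988220215), 47.14543914794922) [-0.0365 -0.0492  0.006 ] [0.0355 0.0428 0.013 ]
cup top 575 [-0.0006 -0.0008  0.0397] ((-2.498605251312256, -3.6738643646240234), 26.673885345458984)
```

View pics/w1c.png

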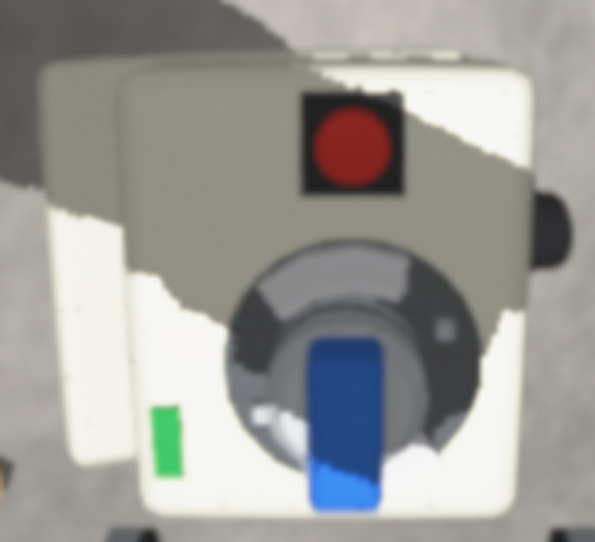

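The crop confirms the blue bar on the steel cup in the mount, at crop (345,425), with the red button at (352,147). Next I shut the fingers and go above the button.

Emit:
{"name": "carry_out", "arguments": {
  "steps": [0.0316, 0, 0, 0, 0, 0, 0, 0.0316, 0, 0, 0, 0, 0, 0, 0, 0, 0.05, 0, 0, 0, 0, 0, 0, 0.05, 0, 0, 0, 0, 0, 0, 0.05, 0, 0, 0, 0, 0, 0, 0.05, 0, 0, 0, 0, 0, 0, 0.05, 0, 0, 0, 0, 0, 0, 0.0167, 0, 0, 0, 0, 0, 0, 0, 0, 0, 0, 0]
}}

```text
t: 2.85
tcp_pos: [0.5628, -0.16, 0.156]
ee_rot: [2.028, 1.923, 0.422]
ft_force: [-0.1, -0.6, 1.2]
opening: -0.002
finger_force: 0.0
```

```bash
cat >> h.py <<'E'
M=M@T([-.0004,-.0041,0],np.eye(3))
E
python3 - <<'E'
from h import *
from bench import r
np.set_printoptions(precision=4,suppress=True)
st=r.state(); print(st["opening"],st["ft_force"]); print(np.linalg.inv(M)@cur(st))
E
```

```text
-0.0017168990534576715 [-0.1457 -0.6019  1.2048]
[[ 0.0003  1.     -0.0024 -0.0005]
 [ 1.     -0.0003 -0.0019  0.0805]
 [-0.0019 -0.0024 -1.      0.0292]
 [ 0.      0.      0.      1.    ]]
```

Emit:
{"name": "carry_out", "arguments": {
  "steps": [0.0025, 0, 0.008, 0, 0, 0, 0, 0, 0, 0.008, 0, 0, 0, 0, 0, 0, 0.005, 0, 0, 0, 0, 0, 0, 0.005, 0, 0, 0, 0, 0, 0, 0.005, 0, 0, 0, 0]
}}

```text
t: 3.35
tcp_pos: [0.5718, -0.1584, 0.1414]
ee_rot: [2.023, 1.922, 0.425]
ft_force: [-0.4, 0.1, 0.3]
opening: -0.005
finger_force: 0.0
```

Emit:
{"name": "carry_out", "arguments": {
  "steps": [0, 0, 0.0025, 0, 0, 0, 0, 0, 0, 0.0025, 0, 0, 0, 0]
}}

```text
t: 3.55
tcp_pos: [0.5729, -0.1584, 0.1383]
ee_rot: [2.024, 1.922, 0.425]
ft_force: [-0.6, -0.5, 0.3]
opening: -0.002
finger_force: 0.0
```

Emit:
{"name": "carry_out", "arguments": {
  "steps": [0, 0, 0.0025, 0, 0, 0, 0, 0, 0, 0, 0, 0, 0, 0]
}}

```text
t: 3.75
tcp_pos: [0.5735, -0.1584, 0.1368]
ee_rot: [2.024, 1.923, 0.425]
ft_force: [0.3, 0.3, -0.5]
opening: -0.002
finger_force: 0.0
```

```bash
cat > s.py <<'E'
from h import *
from bench import r
np.set_printoptions(precision=4,suppress=True)
st=r.state(); print(st["t"],st["opening"],st["ft_force"],"normal f",st["ft_force"]@M[:3,2],st["wrist_torque"],st["joints"]); print(np.linalg.inv(M)@cur(st))
E
python3 s.py
```

```text
3.75 -0.001916307750116688 [ 0.286   0.2726 -0.5105] normal f -0.5773134327666454 [0.0396 0.3872 0.052 ] [-0.3334  0.1662 -0.3908  0.5909  0.1158  1.3137]
[[-0.0015  1.      0.0011  0.0009]
 [ 1.      0.0015 -0.002   0.0827]
 [-0.002   0.0011 -1.      0.0072]
 [ 0.      0.      0.      1.    ]]
```

```bash
python3 - <<'E'
from h import *
from bench import r,cams
s=cams.snapshot("wrist"); np.savez("w2.npz",**s)
cv2.imwrite("pics/w2.png",cv2.resize(s["img"][:,:,::-1],(800,600)))
P=cloud(s,True);Q=(P-M[:3,3])@M[:3,:3]; red=hue(s,170,8,100,30)&(abs(Q[...,0])<.05)&(Q[...,1]>.04)&(Q[...,1]<.13)
print(red.sum(),np.round(np.median(Q[red],0),4) if red.any() else '', np.round(Q[red].min(0),4),np.round(Q[red].max(0),4))
E
```

```text
1103 [-0.0003  0.0886  0.0179] [-0.0135  0.0691  0.003 ] [0.0138 0.095  0.0404]
```

View pics/w2.png

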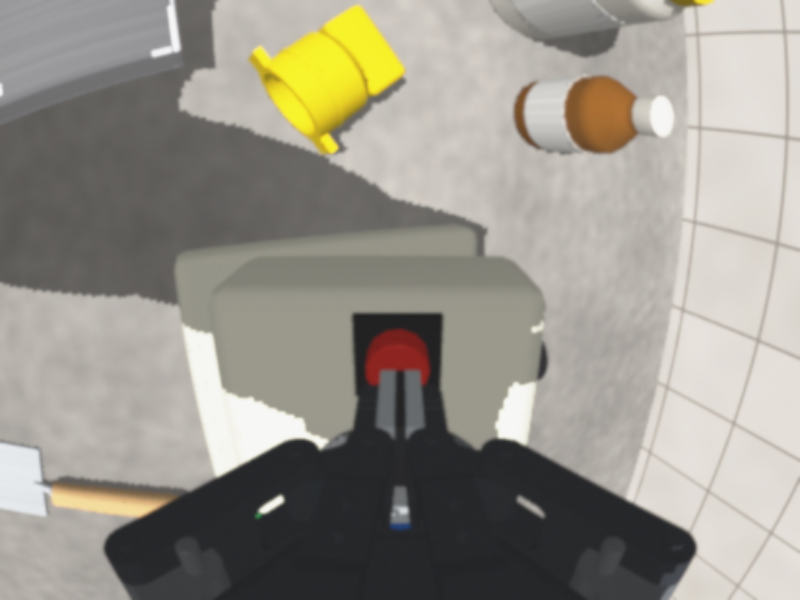

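The fingers reach the button's near half: pad ends are at (400,372) and the button is at (398,355). The button does not look pressed yet, so I check the depths.

```bash
python3 - <<'E'
from h import *
s=dict(np.load("w2.npz")); P=cloud(s,True);Q=(P-M[:3,3])@M[:3,:3]*1000
np.set_printoptions(precision=0,suppress=True,linewidth=160)
for row in range(205,262,3):
    print(row, *[f"({Q[row,c,0]:.0f},{Q[row,c,1]:.0f},{Q[row,c,2]:.0f}) {s['img'][row,c]}" for c in (248,256,265)])
E
```

```text
205 (-3,98,5) [35 35 35] (1,98,6) [34 33 35] (7,98,6) [34 35 35]
208 (-3,96,5) [35 35 36] (1,96,6) [34 34 35] (7,96,5) [34 33 35]
211 (-4,93,4) [80 34 32] (1,94,6) [104  33  31] (7,94,4) [37 35 35]
214 (-3,94,10) [118  32  29] (1,94,11) [120  33  30] (7,92,5) [102  32  30]
217 (-3,94,14) [119  32  29] (1,94,15) [119  32  28] (7,92,10) [117  32  29]
220 (-3,93,18) [127  34  31] (1,93,18) [137  39  35] (7,92,15) [118  31  28]
223 (-3,92,18) [143  38  34] (1,92,19) [143  37  34] (7,92,18) [133  35  32]
226 (-3,90,19) [142  36  33] (1,90,19) [142  36  33] (7,90,18) [141  36  33]
229 (-3,88,19) [141  36  34] (1,88,18) [141  36  33] (7,88,18) [140  36  32]
232 (-3,87,20) [140  35  31] (1,86,19) [140  36  31] (7,86,19) [140  35  30]
235 (-3,84,18) [137  46  43] (1,84,19) [134  36  31] (7,84,18) [137  46  44]
238 (-3,93,38) [105 102 103] (1,93,38) [50 36 36] (6,93,38) [105 102 103]
241 (-3,92,41) [103 106 108] (1,93,41) [36 35 36] (6,93,42) [103 106 108]
244 (-3,93,46) [103 106 108] (1,92,44) [36 35 36] (6,93,45) [103 106 108]
247 (-3,93,48) [103 106 108] (1,93,48) [36 36 36] (6,93,48) [102 106 108]
250 (-2,93,52) [103 106 108] (1,93,51) [37 37 37] (6,93,51) [103 107 108]
253 (-2,92,53) [103 106 108] (1,92,53) [36 36 37] (6,92,53) [102 106 107]
256 (-2,92,56) [103 106 108] (1,93,56) [36 36 37] (6,93,57) [102 106 108]
259 (-2,93,60) [103 106 108] (1,93,59) [35 35 37] (6,92,58) [103 106 108]
```

Emit:
{"name": "carry_out", "arguments": {
  "steps": [0, 0, 0.005, 0, 0, 0, 0, 0, 0, 0.005, 0, 0, 0, 0, 0, 0, 0.005, 0, 0, 0, 0]
}}

```text
t: 4.1
tcp_pos: [0.5774, -0.1587, 0.1286]
ee_rot: [2.024, 1.922, 0.425]
ft_force: [-0.4, 0.2, -0.1]
opening: 0.003
finger_force: 0.0
```

```bash
cat > pk.py <<'E'
from h import *
from bench import r,cams
import sys
s=cams.snapshot("wrist"); np.savez(sys.argv[1]+".npz",**s)
P=cloud(s,True);Q=(P-M[:3,3])@M[:3,:3]*1000
red=hue(s,170,8,100,30)&(abs(Q[...,0])<9)&(Q[...,1]>78)&(Q[...,1]<92)
print("button top z",red.sum(),np.round(np.percentile(Q[red][:,2],[25,50,75]),1))
print([(row,*np.round(Q[row,249]),*s["img"][row,249]) for row in range(225,260,4)])
E
python3 pk.py w3; python3 s.py
```

```text
button top z 360 [17.1 18.1 18.7]
[(225, np.float64(-2.0), np.float64(94.0), np.float64(16.0), np.uint8(124), np.uint8(33), np.uint8(31)), (229, np.float64(-2.0), np.float64(92.0), np.float64(18.0), np.uint8(149), np.uint8(40), np.uint8(37)), (233, np.float64(-2.0), np.float64(90.0), np.float64(18.0), np.uint8(147), np.uint8(38), np.uint8(34)), (237, np.float64(-2.0), np.float64(92.0), np.float64(27.0), np.uint8(118), np.uint8(92), np.uint8(93)), (241, np.float64(-2.0), np.float64(92.0), np.float64(31.0), np.uint8(106), np.uint8(110), np.uint8(112)), (245, np.float64(-2.0), np.float64(93.0), np.float64(38.0), np.uint8(107), np.uint8(110), np.uint8(112)), (249, np.float64(-2.0), np.float64(92.0), np.float64(40.0), np.uint8(107), np.uint8(110), np.uint8(112)), (253, np.float64(-2.0), np.float64(93.0), np.float64(45.0), np.uint8(106), np.uint8(110), np.uint8(112)), (257, np.float64(-2.0), np.float64(93.0), np.float64(48.0), np.uint8(107), np.uint8(110), np.uint8(112))]
4.15 0.0023585775736631393 [-0.1314  0.9493  0.282 ] normal f 0.33204364705026407 [0.0735 0.4231 0.0662] [-0.3311  0.1831 -0.3956  0.5696  0.1148  1.3158]
[[-0.0014  1.      0.0006  0.0006]
 [ 1.      0.0014 -0.0019  0.0827]
 [-0.0019  0.0006 -1.     -0.0023]
 [ 0.      0.      0.      1.    ]]
```

The tips stand about 29 mm behind the reported TCP: pad edge seen at z≈28 mm, reported −2 mm. So I continue down by vision and force.

Emit:
{"name": "carry_out", "arguments": {
  "steps": [0, 0, 0.005, 0, 0, 0, 0, 0, 0, 0.005, 0, 0, 0, 0, 0, 0, 0.004, 0, 0, 0, 0, 0, 0, 0.0033, 0, 0, 0, 0]
}}

```text
t: 4.55
tcp_pos: [0.5818, -0.1589, 0.1195]
ee_rot: [2.024, 1.922, 0.425]
ft_force: [-2.1, -0.4, 3.3]
opening: -0.002
finger_force: 1.9
```

Emit:
{"name": "carry_out", "arguments": {
  "steps": [0, 0, 0.0033, 0, 0, 0, 0, 0, 0, 0.0033, 0, 0, 0, 0]
}}

```text
t: 4.75
tcp_pos: [0.5835, -0.159, 0.1159]
ee_rot: [2.024, 1.922, 0.425]
ft_force: [-2.9, 0.9, 2.3]
opening: -0.0
finger_force: 1.9
```

```bash
python3 pk.py w4; python3 s.py
```

```text
button top z 190 [8.4 9.1 9.7]
[(225, np.float64(-2.0), np.float64(95.0), np.float64(5.0), np.uint8(41), np.uint8(36), np.uint8(37)), (229, np.float64(-2.0), np.float64(94.0), np.float64(7.0), np.uint8(125), np.uint8(34), np.uint8(31)), (233, np.float64(-2.0), np.float64(92.0), np.float64(8.0), np.uint8(151), np.uint8(41), np.uint8(37)), (237, np.float64(-2.0), np.float64(92.0), np.float64(13.0), np.uint8(120), np.uint8(93), np.uint8(95)), (241, np.float64(-2.0), np.float64(92.0), np.float64(18.0), np.uint8(108), np.uint8(112), np.uint8(113)), (245, np.float64(-2.0), np.float64(93.0), np.float64(23.0), np.uint8(107), np.uint8(111), np.uint8(113)), (249, np.float64(-2.0), np.float64(92.0), np.float64(26.0), np.uint8(108), np.uint8(111), np.uint8(113)), (253, np.float64(-2.0), np.float64(92.0), np.float64(30.0), np.uint8(107), np.uint8(111), np.uint8(113)), (257, np.float64(-2.0), np.float64(93.0), np.float64(34.0), np.uint8(108), np.uint8(111), np.uint8(113))]
4.8 0.0017908370612155972 [-1.4855  0.414   1.7125] normal f 2.188150566876001 [0.0641 0.5203 0.0144] [-0.3276  0.2084 -0.401   0.5374  0.1134  1.319 ]
[[-0.0015  1.      0.0016  0.0011]
 [ 1.      0.0015 -0.0021  0.0826]
 [-0.0021  0.0016 -1.     -0.0162]
 [ 0.      0.      0.      1.    ]]
```

Emit:
{"name": "carry_out", "arguments": {
  "steps": [0, 0, 0.002, 0, 0, 0, 0, 0, 0, 0, 0, 0, 0, 0]
}}

```text
t: 5.0
tcp_pos: [0.5839, -0.1591, 0.1149]
ee_rot: [2.024, 1.922, 0.425]
ft_force: [-2.3, 0.3, 4.4]
opening: -0.003
finger_force: 2.4
```

Emit:
{"name": "carry_out", "arguments": {
  "steps": [0, 0, 0.0015, 0, 0, 0, 0, 0, 0, 0, 0, 0, 0, 0]
}}

```text
t: 5.2
tcp_pos: [0.584, -0.159, 0.1149]
ee_rot: [2.024, 1.922, 0.425]
ft_force: [-8.1, 1.4, 10.0]
opening: 0.001
finger_force: 6.3
```

The button is bottomed: the force rises to 13 N with no more travel, and its top is at 8 mm. The tip offset calibrates to 25 mm. I back off, open, and go over the cup.

Emit:
{"name": "carry_out", "arguments": {
  "steps": [0, 0, -0.0525, 0, 0, 0, 0, 0, 0, -0.0525, 0, 0, 0, 0, 0, 0, -0.0525, 0, 0, 0, 1, -0.0453, -0.0015, 0, 0, 0, 0, 1, -0.0453, -0.0015, 0, 0, 0, 0, 1, -0.0453, -0.0015, 0, 0, 0, 0, 1, 0, 0, 0, 0, 0, 0, 1, 0, 0, 0, 0, 0, 0, 1]
}}

```text
t: 6.0
tcp_pos: [0.5373, -0.2385, 0.198]
ee_rot: [2.026, 1.922, 0.425]
ft_force: [-0.3, -0.3, 1.0]
opening: 0.998
finger_force: 0.0
```

```bash
python3 - <<'E'
from h import *
from bench import cams
s=cams.snapshot("wrist"); np.savez("w5.npz",**s)
cv2.imwrite("pics/w5.png",cv2.resize(s["img"][:,:,::-1],(800,600)))
P=cloud(s,True);Q=(P-M[:3,3])@M[:3,:3]*1000
np.set_printoptions(precision=1,suppress=True)
near=(abs(Q[...,0])<40)&(abs(Q[...,1])<95)
b=hue(s,105,130,100,30)&near&(Q[...,2]>60)
print("bar",b.sum(),Q[b].min(0),np.median(Q[b],0),Q[b].max(0),cv2.minAreaRect(Q[b][:,:2].astype(np.float32)))
red=hue(s,170,8,100,30)&(abs(Q[...,0])<12)&(Q[...,1]>70)&(Q[...,1]<94); print("button",np.percentile(Q[red],[10,50,90],axis=0))
E
python3 s.py
```

```text
bar 2478 [-13.6 -24.2  60.1] [-1.5  4.5 68.2] [10.  26.2 70.4] ((-1.8636083602905273, 1.0022220611572266), (23.538663864135742, 50.291954040527344), 0.36102357506752014)
button [[-8.6 73.1  6.8]
 [-0.  81.8  8.2]
 [ 8.6 90.5  9.2]]
6.05 0.9989814609544078 [0.9758 0.8127 0.5133] normal f 0.07138949440232804 [0.0427 0.4267 0.0254] [-0.5235  0.1137 -0.2761  0.786   0.1918  1.1376]
[[-0.0009  1.      0.0006 -0.0022]
 [ 1.      0.0009 -0.0016  0.0015]
 [-0.0016  0.0006 -1.      0.0762]
 [ 0.      0.      0.      1.    ]]
```

View pics/w5.png

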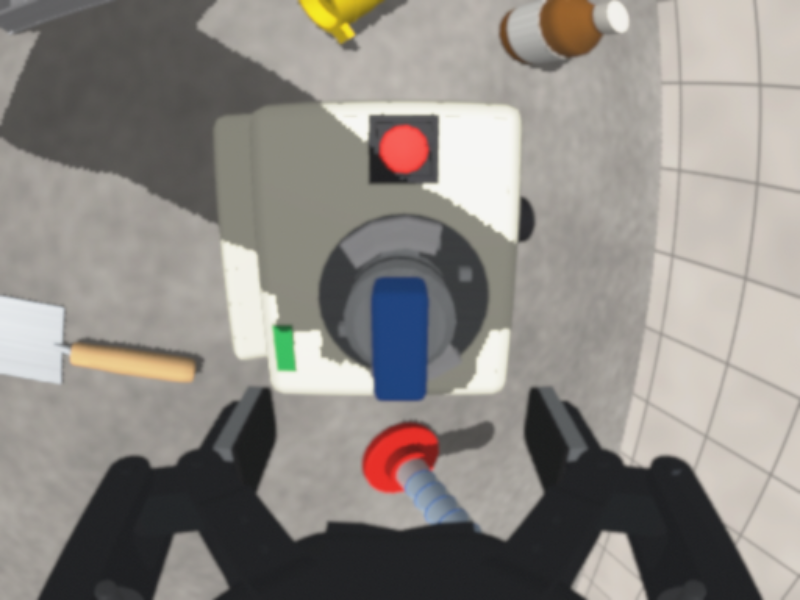

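Button confirmed in, with its top at 8.2 mm and (403,149) in the picture. The open fingers straddle the bar, which is at (400,338). I descend and grip.

Emit:
{"name": "carry_out", "arguments": {
  "steps": [0, 0, 0.0328, 0, 0, 0, 1, 0, 0, 0.0328, 0, 0, 0, 1, 0, 0, 0.0328, 0, 0, 0, 1, 0, 0, 0, 0, 0, 0, 1]
}}

```text
t: 6.45
tcp_pos: [0.5614, -0.2372, 0.1418]
ee_rot: [2.027, 1.928, 0.424]
ft_force: [-1.0, 0.5, -0.0]
opening: 1.005
finger_force: 0.0
```

Emit:
{"name": "carry_out", "arguments": {
  "steps": [0, 0, 0, 0, 0, 0, 0, 0, 0, 0, 0, 0, 0, 0, 0, 0, 0, 0, 0, 0, 0, 0, 0, 0, 0, 0, 0, 0, 0, 0, 0, 0, 0, 0, 0]
}}

```text
t: 6.95
tcp_pos: [0.5629, -0.2399, 0.1464]
ee_rot: [2.023, 1.921, 0.425]
ft_force: [-2.2, 0.4, 4.8]
opening: 0.268
finger_force: 59.9
```

```bash
python3 s.py; python3 - <<'E'
from h import *
from bench import cams
s=cams.snapshot("wrist"); np.savez("w6.npz",**s)
cv2.imwrite("pics/w6.png",cv2.resize(s["img"][:,:,::-1],(800,600)))
P=cloud(s,True);Q=(P-M[:3,3])@M[:3,:3]*1000
b=hue(s,105,130,100,30)&(abs(Q[...,0])<40)&(abs(Q[...,1])<60)&(Q[...,2]>30); print(np.round(np.percentile(Q[b],[1,50,99],axis=0),1))
E
```

```text
6.95 0.26820821898322394 [-2.1587  0.4208  4.8273] normal f 5.29538041981812 [0.1103 0.5693 0.0312] [-0.5006  0.2014 -0.3163  0.6512  0.1827  1.159 ]
[[-0.0015  1.      0.003  -0.0008]
 [ 1.      0.0015 -0.003   0.0008]
 [-0.003   0.003  -1.      0.0187]
 [ 0.      0.      0.      1.    ]]
[[-12.  -23.   47.2]
 [ -0.4   9.4  68. ]
 [ 11.   25.9  69.9]]
```

View pics/w6.png

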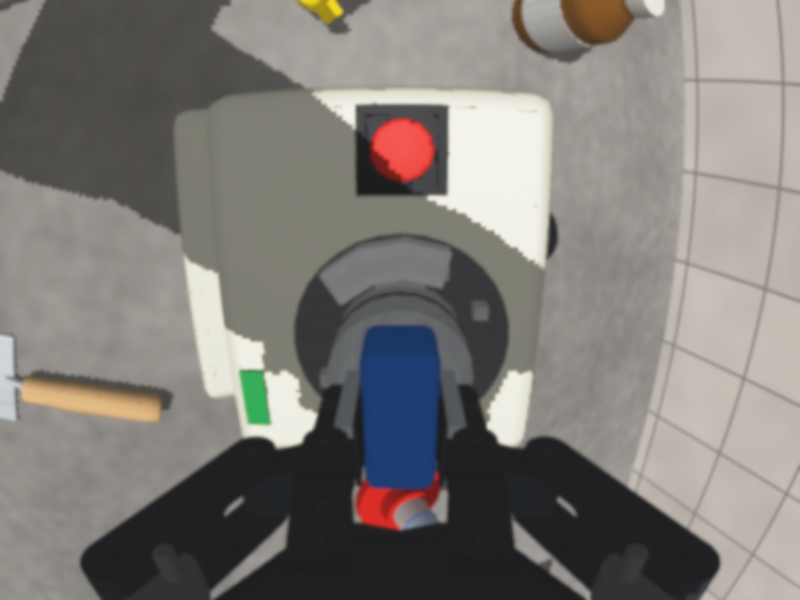

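The bar is held between the pads: opening 0.27, finger force 60 N, bar at (400,400) in the picture. I centre slightly, relieve the push, and start the twist.

Emit:
{"name": "carry_out", "arguments": {
  "steps": [-0.0012, 0.0023, -0.002, 0, 0, 0, 0, 0, 0, 0, 0, 0, -0.01, 0, 0, 0, 0, 0, 0, -0.025, 0, 0, 0, 0, 0, 0, -0.03, 0, 0, 0, 0, 0, 0, -0.03, 0]
}}

```text
t: 7.5
tcp_pos: [0.563, -0.2405, 0.1465]
ee_rot: [1.693, 2.181, 0.347]
ft_force: [-0.4, -0.9, -0.4]
opening: 0.268
finger_force: 59.3
```

```bash
python3 s.py
```

```text
7.5 0.2682519273541882 [-0.3768 -0.9049 -0.3573] normal f -0.18476937092726042 [-0.0813  0.5805 -0.0614] [-0.5013  0.2034 -0.3121  0.6559  0.1825  0.856 ]
[[-0.2987  0.9543  0.0006 -0.0006]
 [ 0.9543  0.2987 -0.0025  0.0001]
 [-0.0025 -0.0001 -1.      0.0187]
 [ 0.      0.      0.      1.    ]]
```

Emit:
{"name": "carry_out", "arguments": {
  "steps": [0, 0, 0, 0, 0, -0.03, 0, 0, 0, 0, 0, 0, -0.03, 0, 0, 0, 0, 0, 0, -0.03, 0, 0, 0, 0, 0, 0, -0.03, 0, 0, 0, 0, 0, 0, -0.03, 0, 0, 0, 0, 0, 0, -0.03, 0, 0, 0, 0, 0, 0, -0.03, 0]
}}

```text
t: 8.2
tcp_pos: [0.5631, -0.2405, 0.1466]
ee_rot: [0.881, 2.569, 0.162]
ft_force: [-0.8, -0.9, -0.3]
opening: 0.269
finger_force: 59.2
```

Emit:
{"name": "carry_out", "arguments": {
  "steps": [0, 0, 0, 0, 0, -0.03, 0, 0, 0, 0, 0, 0, -0.03, 0, 0, 0, 0, 0, 0, -0.03, 0, 0, 0, 0, 0, 0, -0.03, 0, 0, 0, 0, 0, 0, -0.03, 0, 0, 0, 0, 0, 0, -0.03, 0, 0, 0, 0, 0, 0, -0.015, 0, 0, 0, 0, 0, 0, 0, 0]
}}

```text
t: 9.0
tcp_pos: [0.5631, -0.2403, 0.1466]
ee_rot: [0.07, 2.704, -0.019]
ft_force: [-1.1, 0.5, 0.2]
opening: 0.268
finger_force: 59.3
```

```bash
python3 s.py
```

```text
9.0 0.26815442710803594 [-1.1112  0.4744  0.2278] normal f 0.6858674404284598 [0.0927 0.558  0.0361] [-0.5012  0.2033 -0.3121  0.656   0.1828 -0.4123]
[[-1.     -0.001   0.0009 -0.0005]
 [-0.001   1.     -0.0021  0.0003]
 [-0.0009 -0.0021 -1.      0.0187]
 [ 0.      0.      0.      1.    ]]
```

Emit:
{"name": "carry_out", "arguments": {
  "steps": [0, 0, -0.005, 0, 0, 0, 0, 0, 0, -0.01, 0, 0, 0, 0, 0, 0, -0.015, 0, 0, 0, 0]
}}

```text
t: 9.3
tcp_pos: [0.5549, -0.2395, 0.1626]
ee_rot: [0.07, 2.705, -0.018]
ft_force: [-0.0, 0.8, -2.2]
opening: 0.272
finger_force: 58.9
```

Emit:
{"name": "carry_out", "arguments": {
  "steps": [0, 0, -0.025, 0, 0, 0, 0, 0, 0, -0.04, 0, 0, 0, 0, 0, 0, -0.06, 0, 0, 0, 0, 0, 0, -0.04, 0, 0, 0, 0, 0, 0, 0, 0, 0, 0, 0]
}}

```text
t: 9.8
tcp_pos: [0.515, -0.2387, 0.2582]
ee_rot: [0.07, 2.695, -0.025]
ft_force: [1.2, -1.1, -1.1]
opening: 0.273
finger_force: 59.1
```

```bash
python3 s.py; python3 - <<'E'
from h import *
from bench import r,cams
np.set_printoptions(precision=4,suppress=True)
s=cams.snapshot("top"); np.savez("top2.npz",**s); P=cloud(s)
w=cams.snapshot("wrist"); np.savez("w7.npz",**w)
cv2.imwrite("pics/w7.png",cv2.resize(w["img"][:,:,::-1],(800,600)))
# ramp in top view(s)
G=frame([.45,.23,.024],0)
for nm,S in (("top",s),("scene",dict(np.load("scene.npz")))):
    Q=(cloud(S)-G[:3,3])@G[:3,:3]
    m=(Q[...,0]>-.06)&(Q[...,0]<.3)&(abs(Q[...,1])<.14)&(abs(Q[...,2])<.05)
    c,n,i=plane(Q[m]); q=Q[m]; print(nm,i.sum(),"plane",c,n,"z@0",(c@n)/n[2])
    d=(q-c)@n
    rail=q[(d>.008)&(d<.02)]; surf=q[abs(d)<.004]
    h,e=np.histogram(rail[:,1],np.arange(-.14,.141,.004)); print("rail y",[(round(e[k]+.002,3),int(h[k])) for k in range(len(h)) if h[k]>5])
    for y0,y1 in ((-.09,-.02),(.02,.05),(.05,.09)):
        t=q[(q[:,1]>y0)&(q[:,1]<y1)]; dt=(t-c)@n; a=t[abs(dt)<.005,0]; p=t[(dt>.02)&(dt<.05),0]
        print("y",y0,y1,"surf x",np.percentile(a,[.5,99.5]),"plate x",np.percentile(p,[5,50,95]) if len(p)>3 else None)
E
```

```text
9.8 0.27300262227026373 [ 1.2219 -1.1049 -1.0884] normal f -1.5265301635372068 [ 0.0031  0.5456 -0.0741] [-0.5504  0.0339 -0.2066  0.9302  0.2017 -0.4578]
[[-1.     -0.0021  0.0093  0.0031]
 [-0.0022  1.     -0.0063 -0.0006]
 [-0.0093 -0.0063 -0.9999  0.1402]
 [ 0.      0.      0.      1.    ]]
top 3831 plane [ 0.1401  0.0054 -0.0071] [-0.0023 -0.0096  1.    ] z@0 -0.007442549769676907
rail y [(np.float64(-0.106), 6), (np.float64(-0.098), 72), (np.float64(-0.094), 99), (np.float64(-0.09), 22), (np.float64(-0.086), 8), (np.float64(-0.074), 7), (np.float64(-0.07), 9), (np.float64(-0.006), 26), (np.float64(-0.002), 104), (np.float64(0.002), 117), (np.float64(0.006), 98), (np.float64(0.01), 20), (np.float64(0.094), 46), (np.float64(0.098), 116), (np.float64(0.102), 59)]
y -0.09 -0.02 surf x [-0.0559  0.2847] plate x [0.0093 0.0198 0.0676]
y 0.02 0.05 surf x [-0.057   0.2826] plate x [0.0084 0.0129 0.0142]
y 0.05 0.09 surf x [-0.0534  0.2827] plate x [0.0052 0.0119 0.0139]
scene 1742 plane [ 0.1595  0.0004 -0.0059] [-0.0029 -0.0078  1.    ] z@0 -0.006379010351176304
rail y [(np.float64(-0.106), 11), (np.float64(-0.102), 60), (np.float64(-0.098), 62), (np.float64(-0.094), 28), (np.float64(-0.09), 6), (np.float64(-0.082), 6), (np.float64(-0.078), 8), (np.float64(-0.074), 8), (np.float64(-0.07), 6), (np.float64(-0.054), 6), (np.float64(-0.01), 35), (np.float64(-0.006), 73), (np.float64(-0.002), 52), (np.float64(0.002), 47), (np.float64(0.006), 18), (np.float64(0.042), 6), (np.float64(0.062), 7), (np.float64(0.09), 47), (np.float64(0.094), 66), (np.float64(0.098), 31), (np.float64(0.102), 7)]
y -0.09 -0.02 surf x [-0.0564  0.2882] plate x [0.0141 0.0577 0.0721]
y 0.02 0.05 surf x [-0.0569  0.2871] plate x [0.0102 0.0144 0.02  ]
y 0.05 0.09 surf x [-0.0544  0.2871] plate x [-0.0349  0.0136  0.02  ]
```

View pics/w7.png

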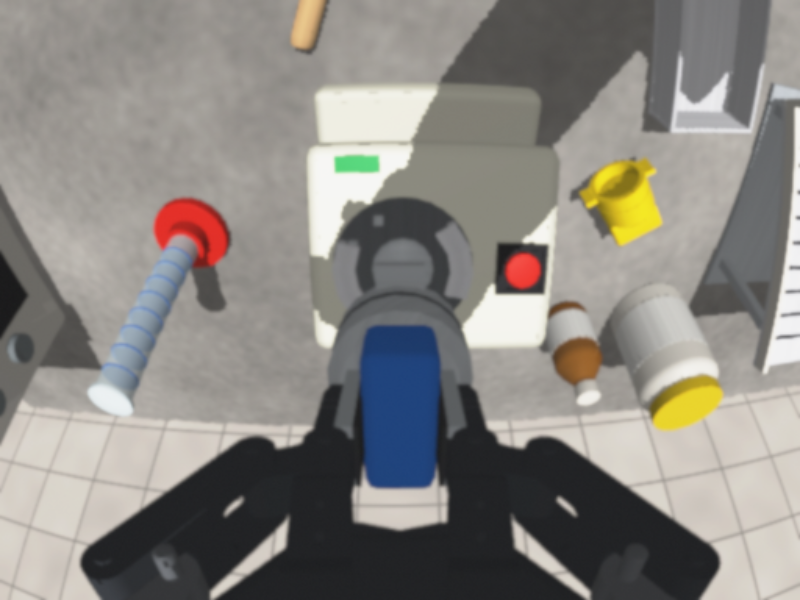

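The cup is lifted off: bar at (400,400), mount empty at (403,262), button still in at (522,270). Next I go over the free lane at height for a closer look.

```bash
cat >> h.py <<'E'
F0=frame([.45,.23,.024],0)@T([.0135,.001,-.007],np.eye(3)); F0=frame(F0[:3,3],.7)
E
python3 - <<'E'
from h import *
from bench import r
np.set_printoptions(precision=4,suppress=True)
A=cur(r.state());B=tool(F0,.19,.05,.16,90);print(A[:3,3],B[:3,3],F0[:3,3]); rows(A,B,13)
s=dict(np.load("top.npz"));P=cloud(s)
for nm,(u,v) in dict(jar=(382,205),cylb_foot=(185,300),cylb_top=(140,268)).items(): print(nm,P[int(v/1.5625),int(u/1.5625)])
E
```

```text
[ 0.5138 -0.2376  0.2532] [0.5692 0.2823 0.2487] [0.4652 0.231  0.0234]
13 rows of [-0.0049, 0.0668, 0.0028, -0.0007, 0.0001, -0.0014] | mm [-2.9 40.1  1.7] deg [-0.13  0.01 -0.25]
jar [0.7581 0.0579 0.148 ]
cylb_foot [0.5882 0.472  0.051 ]
cylb_top [0.61   0.476  0.2514]
```

Emit:
{"name": "carry_out", "arguments": {
  "steps": [-0.0049, 0.0668, 0.0028, -0.0007, 0, -0.0014, 0, -0.0049, 0.0668, 0.0028, -0.0007, 0, -0.0014, 0, -0.0049, 0.0668, 0.0028, -0.0007, 0, -0.0014, 0, -0.0049, 0.0668, 0.0028, -0.0007, 0, -0.0014, 0, -0.0049, 0.0668, 0.0028, -0.0007, 0, -0.0014, 0, -0.0049, 0.0668, 0.0028, -0.0007, 0, -0.0014, 0, -0.0049, 0.0668, 0.0028, -0.0007, 0, -0.0014, 0, -0.0049, 0.0668, 0.0028, -0.0007, 0, -0.0014, 0, -0.0049, 0.0668, 0.0028, -0.0007, 0, -0.0014, 0, -0.0049, 0.0668, 0.0028, -0.0007, 0, -0.0014, 0, -0.0049, 0.0668, 0.0028, -0.0007, 0, -0.0014, 0, -0.0049, 0.0668, 0.0028, -0.0007, 0, -0.0014, 0, -0.0049, 0.0668, 0.0028, -0.0007, 0, -0.0014, 0, 0, 0, 0, 0, 0, 0, 0, 0, 0, 0, 0, 0, 0, 0, 0, 0, 0, 0, 0, 0, 0]
}}

```text
t: 11.5
tcp_pos: [0.5686, 0.2815, 0.2463]
ee_rot: [-0.016, 2.707, -0.0]
ft_force: [-0.2, 0.2, -0.8]
opening: 0.267
finger_force: 59.8
```

```bash
python3 - <<'E'
from h import *
from bench import r,cams
np.set_printoptions(precision=4,suppress=True)
w=cams.snapshot("wrist"); np.savez("w8.npz",**w); st=r.state()
print(st["t"],st["joints"],st["opening"],st["ft_force"]); print(np.linalg.inv(F0)@cur(st))
cv2.imwrite("pics/w8.png",cv2.resize(w["img"][:,:,::-1],(800,600)))
for nm,S,f in (("w8",w,True),("top0",dict(np.load("top.npz")),False),("scene",dict(np.load("scene.npz")),False)):
    Q=(cloud(S,f)-F0[:3,3])@F0[:3,:3]
    m=(Q[...,0]>0.02)&(Q[...,0]<.3)&(abs(Q[...,1])<.12)&(abs(Q[...,2])<.03); q=Q[m]
    c,n,i=plane(q,.002); d=(q-c)@n; print(nm,i.sum(),"n",n,"z at lane_top",c[2]-(n[0]*(.19-c[0])+n[1]*(.05-c[1]))/n[2])
    for y0 in (-.097,0,.097):
        e=q[(d>.012)&(d<.018)&(abs(q[:,1]-y0)<.015)]
        if len(e)>20: print(" rail",y0,len(e),np.round(np.polyfit(e[:,0],e[:,1],1),4),"x range",e[:,0].min(),e[:,0].max())
    l=Q[(abs(Q[...,1]-.05)<.035)&(Q[...,2]>.015)&(Q[...,2]<.04)&(abs(Q[...,0])<.03)]
    if len(l): print(" plate x",np.percentile(l[:,0],[5,50,95]))
E
```

```text
11.55 [ 0.5776  0.1925 -0.0481  0.957  -0.2303  0.5226] 0.2670761353996445 [-0.6946  1.0564 -1.9316]
[[-1.      0.0003 -0.0007  0.189 ]
 [ 0.0003  1.     -0.0026  0.0489]
 [ 0.0007 -0.0026 -1.      0.1585]
 [ 0.      0.      0.      1.    ]]
w8 26006 n [ 0.0016 -0.0027  1.    ] z at lane_top 0.00042142701489825596
 rail -0.097 1156 [ 0.006 -0.102] x range 0.02787248467835337 0.27219939303839996
 rail 0 2393 [ 0.0035 -0.0051] x range 0.020105480401642256 0.27121605107502017
 rail 0.097 1158 [0.0089 0.091 ] x range 0.020426978097370072 0.2396873109653672
top0 2525 n [0.0012 0.0005 1.    ] z at lane_top -0.00015375080237350867
 rail -0.097 128 [ 0.0057 -0.0984] x range 0.020424173223384294 0.2693118257112859
 rail 0 271 [ 0.0066 -0.0016] x range 0.02087850890488186 0.2706620118722921
 rail 0.097 146 [0.0051 0.0955] x range 0.021856078004398136 0.26980414910365147
 plate x [-0.0012  0.      0.0015]
scene 1239 n [-0.0005  0.0008  1.    ] z at lane_top 0.0012174235439579217
 rail -0.097 92 [ 0.0012 -0.1017] x range 0.024023189279745193 0.2725116642822224
 rail 0 140 [ 0.0028 -0.0056] x range 0.020298823408640157 0.27390188487049794
 rail 0.097 92 [0.0064 0.0908] x range 0.020628828413577324 0.2739561848670008
 plate x [-0.0029  0.0013  0.0062]
```

View pics/w8.png

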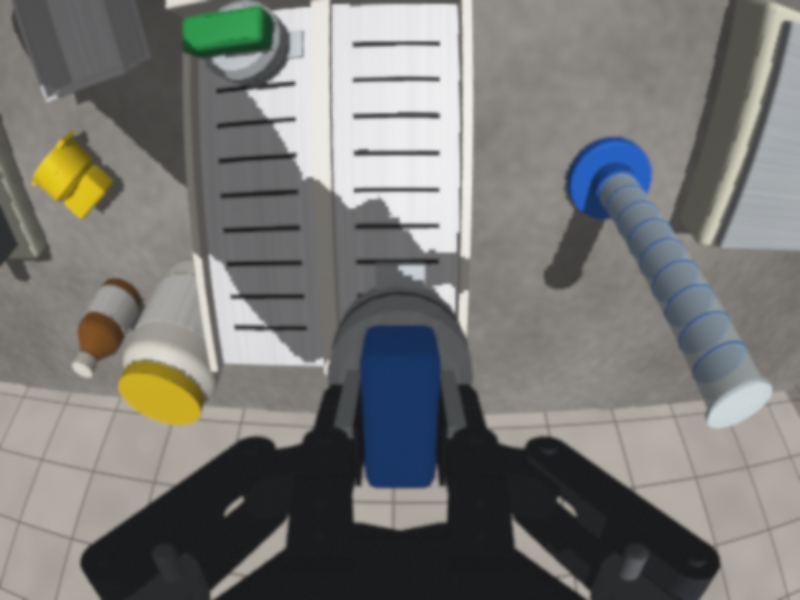

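The free lane is the right one in this view, centred near (400,190) and clear down to the stop; the green cup stands at (240,40). I shift 4.5 mm to the lane centre and descend.

Emit:
{"name": "carry_out", "arguments": {
  "steps": [0, -0.0075, 0.02, 0, 0, 0, 0, 0, 0, 0.04, 0, 0, 0, 0, 0, 0, 0.04, 0, 0, 0, 0, 0, 0, 0.04, 0, 0, 0, 0, 0, 0, 0.04, 0, 0, 0, 0, 0, 0, 0.02, 0, 0, 0, 0, 0, 0, 0, 0, 0, 0, 0]
}}

```text
t: 12.25
tcp_pos: [0.6194, 0.2762, 0.1366]
ee_rot: [-0.015, 2.708, -0.001]
ft_force: [-0.6, 0.0, -2.3]
opening: 0.264
finger_force: 59.8
```

Emit:
{"name": "carry_out", "arguments": {
  "steps": [0, 0, 0.006, 0, 0, 0, 0, 0, 0, 0.004, 0, 0, 0, 0, 0, 0, 0.004, 0, 0, 0, 0, 0, 0, 0, 0, 0, 0, 0]
}}

```text
t: 12.65
tcp_pos: [0.6239, 0.2787, 0.1325]
ee_rot: [-0.017, 2.703, 0.003]
ft_force: [0.6, 1.2, -1.6]
opening: 0.27
finger_force: 59.8
```

```bash
sed 's/(M)/(F0)/;s/@M\[/@F0[/' s.py > sf.py; python3 sf.py
```

```text
12.65 0.2701636494028123 [ 0.5914  1.2269 -1.5545] normal f -1.665059027077636 [-0.0076  0.6463  0.0305] [ 0.5197  0.3551 -0.1408  0.6863 -0.2082  0.4662]
[[-1.     -0.0002  0.002   0.1905]
 [-0.0002  1.     -0.0005  0.0457]
 [-0.002  -0.0005 -1.      0.0316]
 [ 0.      0.      0.      1.    ]]
```

Emit:
{"name": "carry_out", "arguments": {
  "steps": [0, 0, 0.005, 0, 0, 0, 0, 0, 0, 0.005, 0, 0, 0, 0, 0, 0, 0.004, 0, 0, 0, 0, 0, 0, 0, 0, 0, 0, 0]
}}

```text
t: 13.05
tcp_pos: [0.6272, 0.2783, 0.1237]
ee_rot: [-0.017, 2.705, 0.002]
ft_force: [-0.1, 0.2, -2.3]
opening: 0.265
finger_force: 59.8
```

Emit:
{"name": "carry_out", "arguments": {
  "steps": [0, 0, 0.002, 0, 0, 0, 0, 0, 0, 0.002, 0, 0, 0, 0, 0, 0, 0, 0, 0, 0, 0]
}}

```text
t: 13.35
tcp_pos: [0.6284, 0.2784, 0.122]
ee_rot: [-0.016, 2.704, 0.002]
ft_force: [0.2, 0.1, -2.0]
opening: 0.27
finger_force: 59.8
```

```bash
python3 sf.py
```

```text
13.35 0.2696480138501773 [ 0.1751  0.1298 -2.0299] normal f -1.9143818261589283 [0.0015 0.6205 0.0085] [ 0.5154  0.3725 -0.1446  0.6654 -0.2067  0.4626]
[[-1.     -0.0001  0.0011  0.1901]
 [-0.0001  1.     -0.0011  0.0454]
 [-0.0011 -0.0011 -1.      0.0202]
 [ 0.      0.      0.      1.    ]]
```

Not in contact yet (only the cup's weight, about −2 N). I continue in 1 mm steps.

Emit:
{"name": "carry_out", "arguments": {
  "steps": [0, 0, 0.0018, 0, 0, 0, 0, 0, 0, 0, 0, 0, 0, 0]
}}

```text
t: 13.55
tcp_pos: [0.6288, 0.2785, 0.1211]
ee_rot: [-0.016, 2.704, 0.002]
ft_force: [0.3, 0.1, -1.3]
opening: 0.27
finger_force: 59.8
```

Emit:
{"name": "carry_out", "arguments": {
  "steps": [0, 0, 0.0016, 0, 0, 0, 0, 0, 0, 0, 0, 0, 0, 0]
}}

```text
t: 13.75
tcp_pos: [0.6293, 0.2786, 0.1209]
ee_rot: [-0.016, 2.703, 0.003]
ft_force: [-2.7, -0.7, 1.2]
opening: 0.27
finger_force: 60.2
```

Emit:
{"name": "carry_out", "arguments": {
  "steps": [0, 0, 0.0016, 0, 0, 0, 0, 0, 0, 0, 0, 0, 0, 0]
}}

```text
t: 13.95
tcp_pos: [0.6297, 0.2788, 0.121]
ee_rot: [-0.017, 2.703, 0.004]
ft_force: [-6.3, -2.4, 6.0]
opening: 0.267
finger_force: 61.1
```

```bash
python3 sf.py
```

```text
13.95 0.26718492428245544 [-6.3301 -2.3652  5.9752] normal f 8.102616581627828 [-0.1842  1.0805 -0.1215] [ 0.5148  0.3747 -0.1448  0.661  -0.2062  0.4615]
[[-1.     -0.0002  0.0026  0.1909]
 [-0.0002  1.     -0.0001  0.0458]
 [-0.0026 -0.0001 -1.      0.0188]
 [ 0.      0.      0.      1.    ]]
```

In full contact at the expected height (18.8 mm vs 18.7 mm on the mount), so it sits flat. I ease the preload and open.

Emit:
{"name": "carry_out", "arguments": {
  "steps": [0, 0, -0.0012, 0, 0, 0, 0, 0, 0, 0, 0, 0, 0, 0, 0, 0, 0, 0, 0, 0, 1, 0, 0, 0, 0, 0, 0, 1, 0, 0, 0, 0, 0, 0, 1, 0, 0, 0, 0, 0, 0, 1, 0, 0, 0, 0, 0, 0, 1, 0, 0, 0, 0, 0, 0, 1, 0, 0, 0, 0, 0, 0, 1, 0, 0, 0, 0, 0, 0, 1]
}}

```text
t: 14.95
tcp_pos: [0.6294, 0.2785, 0.1201]
ee_rot: [-0.016, 2.704, 0.002]
ft_force: [0.1, 0.5, 0.3]
opening: 1.002
finger_force: 0.0
```

Emit:
{"name": "carry_out", "arguments": {
  "steps": [0, 0, -0.02, 0, 0, 0, 1, 0, 0, -0.06, 0, 0, 0, 1, 0, 0, -0.07, 0, 0, 0, 1, 0, 0, -0.07, 0, 0, 0, 1, 0, 0, 0, 0, 0, 0, 1, 0, 0, 0, 0, 0, 0, 1]
}}

```text
t: 15.55
tcp_pos: [0.5737, 0.2786, 0.2426]
ee_rot: [-0.017, 2.7, 0.006]
ft_force: [0.1, 0.1, 0.0]
opening: 1.003
finger_force: 0.0
```

```bash
python3 - <<'E'
from h import *
from bench import r,cams
np.set_printoptions(precision=4,suppress=True)
for nm in ("top","wrist"):
    s=cams.snapshot(nm); Q=(cloud(s,nm=="wrist")-F0[:3,3])@F0[:3,:3]
    if nm=="wrist": cv2.imwrite("pics/w9.png",cv2.resize(s["img"][:,:,::-1],(800,600)))
    for c,a in (("blue",(105,130)),("green",(50,80))):
        m=hue(s,*a,100,30)&(Q[...,0]>-.02)&(Q[...,0]<.3)&(abs(Q[...,1])<.12)&(Q[...,2]>.055)&(Q[...,2]<.09); print(nm,c,m.sum(),np.percentile(Q[m],[2,50,98],axis=0) if m.any() else '')
st=r.state();print(st["t"],st["ft_force"],st["opening"])
E
```

```text
top blue 129 [[0.0147 0.0355 0.0558]
 [0.0408 0.0453 0.067 ]
 [0.0628 0.057  0.0711]]
top green 108 [[ 0.0203 -0.0749  0.0596]
 [ 0.0322 -0.0517  0.0668]
 [ 0.0415 -0.0316  0.0716]]
wrist blue 1234 [[0.0259 0.0322 0.0622]
 [0.0454 0.043  0.0682]
 [0.0631 0.0545 0.07  ]]
wrist green 1456 [[ 0.0196 -0.0784  0.0566]
 [ 0.032  -0.052   0.0678]
 [ 0.0417 -0.0296  0.0698]]
15.65 [-0.6519 -0.0522 -0.5796] 0.9975353807424021
```

View pics/w9.png

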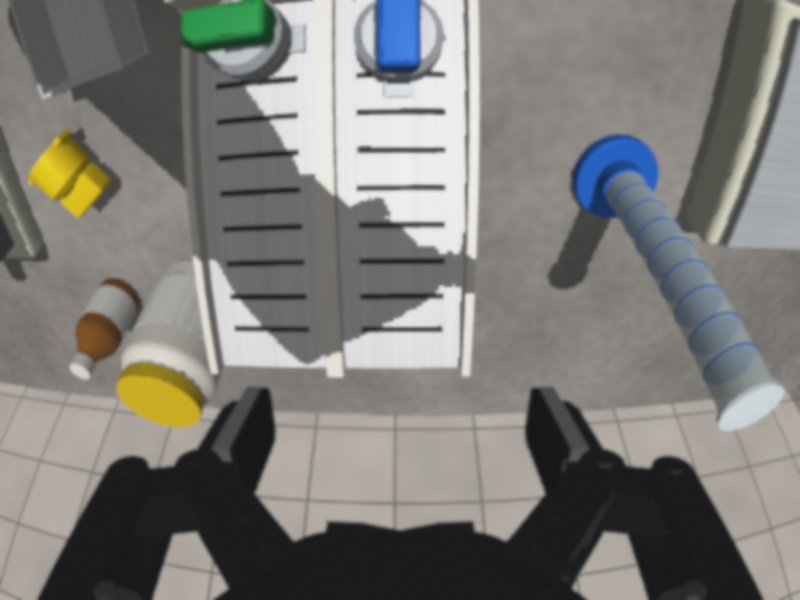

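The blue-handled cup stands on its mouth at the lower end of the free lane, at (398,38). Its centre is about 37 mm from the stop, lug touching. The green cup is unmoved at (235,35) and the gripper is clear, so I hand it in.

```bash
python3 -c "
from bench import sign_off
print(sign_off())"
```

```text
the job is handed in; nothing more can be done
None
```

Job handed in at about 16 s: release button fully in, blue-handled cup twisted a quarter turn, lifted off and set flat on the upper free lane; it slid down and stands mouth down at the stop, with the green cup unmoved.

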